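Load a sealed culture tube into the bench tube reader

TASK

Get the culture tube read: on the tube reader, swing the dust cover aside on its pin until it stops, so that the lens is clear. Then draw the large culture tube out of the pigeonhole rack by its cap and lay it down in a notch of the tube rest, take it again by the middle of the glass, and press it down into the reader's two spring clips until they snap around it, with the middle of the tube over the lens. Leave the other tubes and everything else on the bench where they are, and do not let the tube drop onto the bench.

Things in the scene. Friction and masses are not known exactly. Their poses are not given: they have to be found in the camera images.
- reader: The tube reader, a fixed low white box, 240 mm along its x, 230 mm along its y, flat grey top (deck) 58 mm above the bench. Origin: centre of its underside on the bench; z up; its front faces its -x. A display and four keys lie on the front part of the deck. On the deck stand the lens (point port), the dust cover and two steel spring clips 88 mm apart.
- port (a point): Centre of the top of the reader's round lens barrel (34 mm wide, 8 mm tall), at x 50, y 0, z 66 mm in the reader's frame; axes as the reader's.
- clip_axis (a point): Where the middle of the large tube lies when it is snapped home: 22 mm straight above port, 88 mm above the bench; axes as the reader's. The held tube lies along the reader's y, either way round. Pressing it straight down takes 10 to 15 N in all until, some 8 mm short of home, the fingers pass its widest part and snap over; it then sits on the clips' saddles. Between the clips, with the cover aside, nothing stands above the lens.
- clip (a point): Same axis at the clip on the +y side, 44 mm from clip_axis; its twin is at -44 mm. A clip is 12 mm wide along y: a saddle block and two steel leaf-spring fingers, fore and aft, 19 mm to either side in x and up to 24 mm above the axis. Flared mouth about 33 mm wide at the top, 18 mm throat 8 mm above the axis, room for a 25 mm tube below.
- cover (a joint): Angle of the dust cover about its upright pin, rad: 0 = over the lens, grows counter-clockwise seen from above, stops at 1.65. It has light friction (under 1 N at the knob) and stays where it is left. A thin aluminium arm, 18 mm wide, ends in a 38 mm disc with an upright round black knob in its middle. Opening carries the knob from over the lens towards the front of the reader.
- cover_pin (a point): The cover's pin, on the deck's surface, at x -10, y -55, z 58 mm in the reader's frame (60 mm in front of the lens and 55 mm to its right, seen from the front); axes as the reader's. The pin's head is 16 mm above the deck.
- cover_knob (a point): Centre of the top of the cover's round knob (14 mm wide, 20 mm tall, standing on the 38 mm disc), 81 mm from the pin, 90 mm above the bench. It turns with the cover. While it swings out it passes the clip at +y, so fingers set fore and aft of the knob (along the reader's x) keep clear of the clips.
- rack: Fixed low pigeonhole rack for tubes: 206 mm along its x, 126 mm along its y, 60 mm tall, white with a clear roof. Three bays at x = -66, 0 and +66 mm, open towards its +y; a tube lies level along y in V-notched bars in each bay, its cap sticking out at +y. Origin: centre of its underside; z up. The open face is at y = +63 mm, so the large tube is free once drawn 125 mm along +y.
- tube: The large culture tube, about 90 g, in one of the three bays: glass 25 mm in diameter with a round bottom, white screw cap 30 mm in diameter and 28 mm long, 180 mm over all. The only thick one. Origin: middle of its length on its axis; its x runs along it towards the cap: bottom at x -90, cap from x +62 to +90 mm. In the rack its axis is 31 mm above the bench. It may roll about x.
- thin_tube_1: A thin tube, 16 mm glass, 19 mm white cap, 150 mm long, in another bay. Origin on its axis, 88 mm from the bottom, x towards the cap, whose end is at x +62. Leave alone.
- thin_tube_2: A second thin tube like the first. Leave alone.
- rest: Fixed tube rest: steel base plate 110 mm along x, 90 mm along y, 6 mm thick, with two white uprights at x = +40 and -40 mm, 8 mm thick and 32 mm tall, each with two V-notches at y = +22 and y = -22 mm. Origin: centre of its underside; z up. A tube laid in a notch lies along x; either notch will do, either way round.
- rest_axis (a point): 36 mm above the rest's origin, the height of the large tube's axis when it lies in a notch; the notches are at y = +22 and -22 mm from here; axes as the rest's.
- beaker: Glass beaker, 72 mm wide, 90 mm tall. Origin: centre of its underside. Leave alone.
- bottle: Amber bottle, 64 mm wide, 150 mm tall. Origin: centre of its underside. Leave alone.
- tip_box: Pipette tip box, 80 x 120 mm, 66 mm tall. Origin: centre of its underside. Leave alone.
- dishes: Two stacked culture dishes, 90 mm wide, 27 mm tall. Origin: centre of the underside. Leave alone.
- slide_box: Black slide box, 85 x 100 mm, 34 mm tall. Origin: centre of its underside. Leave alone.
- marker: White marker pen lying on the bench, 135 mm long, 11 mm thick. Origin: middle of its underside. Leave alone.
- tweezers: Steel tweezers lying on the bench, 120 mm long, 4 mm thick. Origin: middle of the underside. Leave alone.
There are look-alikes about, which are no part of the job. What is shaped like the tube but black or green is not meant.

How it is judged:
On the way, in this order (a step that is already met when the one before it is completed fails the run):
1. the dust cover is swung aside: at least 1.45 rad of its 1.65 (value of joint cover above 1.45 rad), for 0.2 s.
2. the large tube lies released in a notch of the rest (z of tube in the frame of rest_axis between -0.005 and 0.005 m and horizontal distance between tube and rest_axis below 0.055 m and angle between the x axis of tube and the x axis of rest, either way round below 0.12 rad and angle between tube's own x axis and vertical between 1.45 and 1.69 rad and contact force between tube and the fingers below 0.1 N and linear speed of tube below 0.03 m/s), for 0.2 s.
3. the tube is lifted again, held near the middle of the glass (grasp within 35 mm of its middle) (contact force between tube and the fingers above 0.5 N and distance between the grasp point and tube below 0.035 m and height (world z) of tube above 0.055 m), for 0.1 s.
At the end, for the whole second after the job is handed in: The cover is at 1.45 rad or more. The tube sits in both clips, released and still: axis within 3 mm in height and 4 mm fore and aft of clip_axis, level and parallel to the reader's y within 0.06 rad, its middle within 20 mm of clip_axis along y, either way round (value of joint cover above 1.45 rad and z of tube in the frame of clip_axis between -0.003 and 0.003 m and x of tube in the frame of clip_axis between -0.004 and 0.004 m and y of tube in the frame of clip_axis between -0.02 and 0.02 m and angle between the x axis of tube and the y axis of reader, either way round below 0.06 rad and angle between tube's own x axis and vertical between 1.51 and 1.63 rad and linear speed of tube below 0.02 m/s and contact force between tube and the fingers below 0.1 N); the robot touches nothing.
It fails at once if the large tube falls onto the bench (height (world z) of tube below 0.022 m).
It fails at once if a thin tube is drawn out or pushed by more than 25 mm (distance of any of thin_tube_1, thin_tube_2 from where it was at the start of the episode above 0.025 m).
It fails at once if another thing on the bench is pushed by more than 25 mm (distance of any of beaker, bottle, tip_box, dishes, slide_box, marker, tweezers from where it was at the start of the episode above 0.025 m).
It also fails if it takes over 67 s, if anything falls off the work surface, if the arm or the gripper's body presses on something with over 40 N, if the wrist force passes 120 N, or if a joint passes its speed limit or range.

ROBOT

A 6-joint arm with a two-finger parallel gripper is mounted at the origin on the work surface. World frame = base frame: x ahead of the robot, y to its left, z up, the work surface at z = 0. Lengths are in m, angles in rad, forces in N, time in s.
With the tool pointing down it reaches from about 0.275 to 1 m from the base axis. Payload 8.4 kg.
Tool frame: the origin (TCP) lies midway between the tips of the shut fingers; the grasp point (between the pads) lies grip_depth behind it (grip_depth is the distance from the TCP to the grasp point, in m); z points along the fingers, x is the direction in which the jaws open and shut, and the axes are right-handed (so a half turn about z gives the same grasp; the last joint's range is limited). The gripper opens to 85 mm and grips with 20 to 120 N. Pads are 22 mm wide; open, the fingers measure 114 mm over their backs; the gripper's body (76 mm by 85 mm) begins 54 mm behind the grasp point. The pads swing forward as they close: fully open they stand 13 mm farther back than shut.
Start: joints at [1.233, 0.353, 1.633, -0, 1.155, -0.002], TCP at [0.206, 0.59, 0.231] pointing down, gripper open.
Joint ranges: [-2.63, 2.63], [-0.92, 2.1], [0.06, 2.66], [-1.3, 4.44], [0, 2.69], [-3.02, 3.02]. Speed limits (rad/s): [2.22, 2.22, 2.79, 3.14, 3.14, 3.14].

INTERFACE

Orientations are given as a unit quaternion [w, x, y, z].
In Python, from cell import * gives the robot as it stands.
- The arm moves only by the tool carry_out, never from a script. Its argument "series" is a list of rows, each a list of 3 entries, a list of its own where there are three numbers: the shift along the tool's x, y, z in m, then the turn, a rotation vector about the tool's x, y, z in degrees, then the closure in counts, from 0 (fully open) to 255 (shut). A call has 1 to 8 rows; each row is the pose to reach, as a shift and turn from the pose commanded when the call began, along the tool's axes at that moment; what a row does not reach only later rows make up. A row lasts 1/8 s, in which the tool goes at most 62.5 mm and 10.7 degrees, less where a joint would pass 70% of its speed; a pose out of reach is approached as far as the arm can. A call with a gripper value outside its range is refused whole. The fingers move at their own pace and stop on an object; "force" is the grip in N (left out, the last holds). Time passes only in rows, so rows that repeat a pose let the fingers close. It gives the time, the measured TCP pose, the force and the opening at its end, in the units of the state.
- sense(): the state, without advancing time (a new reading comes with each control period).
- grab_frame(name): name is "scene" or "top" or "wrist"; returns the picture (420x560x3 uint8, red, green, blue); there is no depth.
- camera_params(name): a dict with "camera_matrix" (3x3 intrinsics, pixels), "rvec" (rotation vector, rad) and "tvec" (3), from world to camera coordinates, as OpenCV has them. Camera axes: x right, y down, z forward; pixel columns grow to the right and rows downward; lengths in m; the calibration is good to about 2 mm. A picture is of the moment at which its call begins: read the wrist's pose just before it. camera_params takes no time and is no camera call; for the wrist camera it gives the pose at the moment of the call.
- close_job(): hands the job in, once; it reports no verdict.
The state is a dict: "clock": time; "q": joint angles; "qvel": joint speeds; "joint_torque": joint torques, N m; "ee_pos": TCP position; "tool_rot": TCP orientation; "contact_force": force on the tool from outside, world axes, zero at the start; "ft_torque": the same for the moment, N m; "gripper_width": finger opening in m.
Only numpy, scipy, OpenCV 4.12 (cv2) and the standard library are available. Lean on these libraries where they do the work, as an engineer would, in place of code of your own. Each camera call takes 0.05 s, during which the arm holds its last target. There are 200 camera calls.

## Working session

There is one attempt and no reset: what is moved stays moved. The work goes in short steps, Python scripts to look and compute and a tool call to move; the robot and the scene stay as the last step left them, time stands still between calls to the robot, and variables do not carry over. Pictures are saved under pics/ and viewed, about 8 in all and at most 12, crops included, and the job is handed in when it is done.

Besides the shell and the picture viewer there is one more tool, called after "Emit:" as a command line: name --argument value ..., lists and objects as JSON in quotes. carry_out: Moves the arm, as the interface text tells. Its arguments: {"type":"object","properties":{"series":{"type":"array","items":{"type":"array"}},"force":{"type":"number"}},"required":["series"]}

```bash
mkdir -p pics; ls
python3 - <<'E'
from cell import *
import cv2,numpy as np
s=sense();print({k:np.round(v,3).tolist() for k,v in s.items()})
for n in("top","scene"):
    cv2.imwrite(f"pics/{n}0.png",grab_frame(n)[:,:,::-1]);p=camera_params(n);print(n,{k:np.round(v,3).tolist() for k,v in p.items()})
E
```

```text
pics
{'clock': 0.0, 'q': [1.233, 0.354, 1.634, -0.0, 1.155, -0.002], 'qvel': [0.0, -0.0, -0.001, -0.001, 0.002, -0.0], 'joint_torque': [-0.002, -60.525, -34.206, -0.0, 0.009, 0.0], 'ee_pos': [0.206, 0.59, 0.231], 'tool_rot': [0.0, 0.815, 0.579, -0.001], 'contact_force': [0.314, -0.305, -0.596], 'ft_torque': [0.06, 0.006, 0.001], 'gripper_width': 0.085}
top {'camera_matrix': [[385.734, 0.0, 281.166], [0.0, 385.734, 207.597], [0.0, 0.0, 1.0]], 'rvec': [2.14, -2.127, 0.2], 'tvec': [-0.131, 0.503, 1.064]}
scene {'camera_matrix': [[473.166, 0.0, 286.481], [0.0, 473.166, 209.527], [0.0, 0.0, 1.0]], 'rvec': [1.244, 2.487, -0.76], 'tvec': [0.384, -0.231, 1.661]}
```

View pics/top0.png

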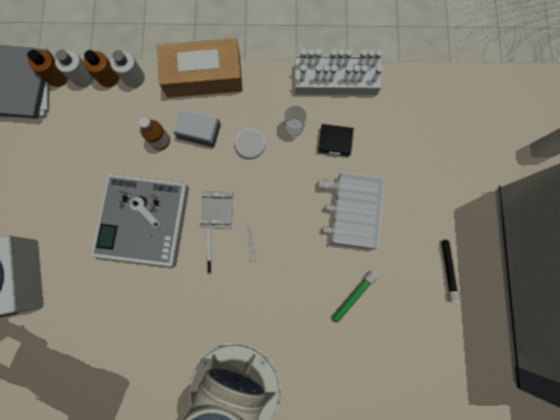

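View pics/scene0.png

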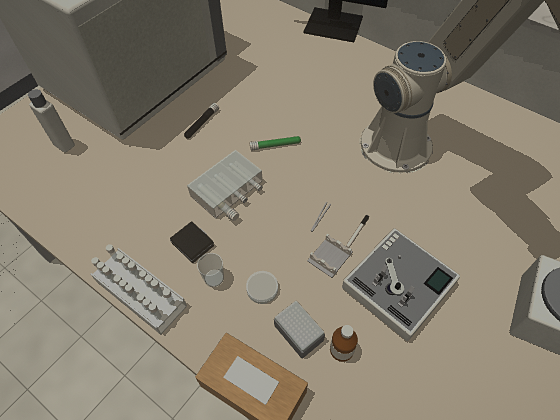

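The top view shows the reader at about (140,220), its cover pointing up-left to the lens at (137,203), the rest at (216,210) and the rack at (358,210) with caps to its left. The candidate tubes are:
- the three rack caps at (325,185), (331,208) and (327,230)
- the green tube at (353,297)
- the black tube at (450,268)

The (325,185) cap looks thickest, so I'll confirm it in an enlarged crop.

```bash
cat > h.py <<'E'
import cv2,numpy as np
from cell import *
def P(n):
    p=camera_params(n);R=cv2.Rodrigues(np.array(p["rvec"],float))[0];return np.array(p["camera_matrix"]),R,np.array(p["tvec"],float).ravel()
def ray(px,z,cam):  # cam=(K,R,t): pixel onto plane z
    K,R,t=cam;d=R.T@np.linalg.inv(K)@[px[0],px[1],1.];c=-R.T@t;return c+d*(z-c[2])/d[2]
def proj(X,cam):
    K,R,t=cam;v=K@(R@np.asarray(X,float)+t);return v[:2]/v[2]
E
python3 - <<'E'
import cv2,numpy as np
a=cv2.imread("pics/top0.png")
def c(x,y,w,h,f):return cv2.resize(a[y:y+h,x:x+w],(w*f,h*f),interpolation=cv2.INTER_CUBIC)
L=np.vstack([c(90,170,100,100,4),c(195,185,100,50,4)])
R=c(310,165,80,100,5)
R=np.vstack([R,np.zeros((100,400,3),np.uint8)])
cv2.imwrite("pics/crop1.png",np.hstack([L,R]))
E
```

```text
(no output)
```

View pics/crop1.png

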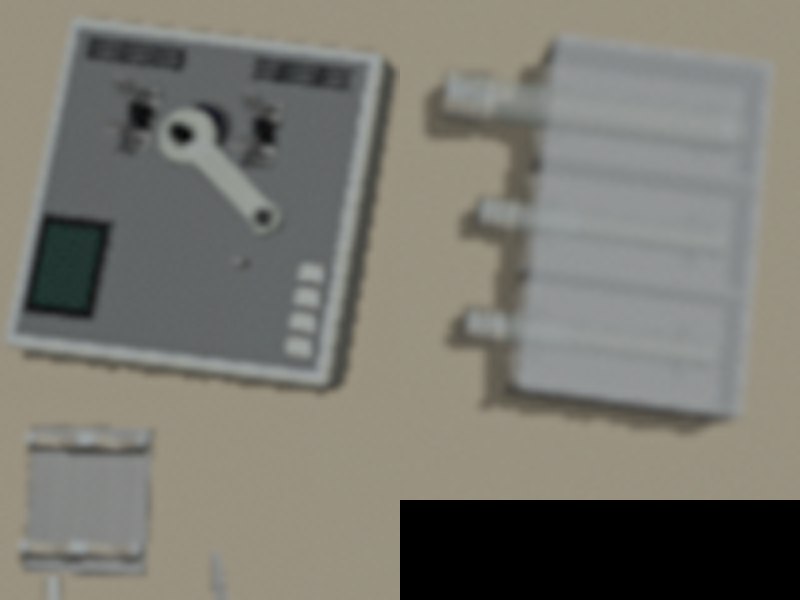

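The crop confirms it. The (325,185) cap is about 11 px long and its tube is clearly thicker than the two at (331,208) and (327,230). The pin is at crop (263,217), the knob at (182,133), and the rest's uprights are at crop y≈438 and y≈552.

Run:
```python
from h import *
np.set_printoptions(precision=4,suppress=True)
T=P("top")
A=lambda x,y:(90+x/4-.4,170+y/4-.4)
C=[ray(A(*p),.058,T)[:2] for p in [(76,20),(385,55),(325,385),(10,342)]]
print("deck",np.array(C),[np.linalg.norm(C[i]-C[(i+1)%4]) for i in range(4)])
c=np.mean(C,0); v=(C[0]-C[3])+(C[1]-C[2]);w=(C[0]-C[1])+(C[3]-C[2])
a=np.arctan2(v[1],v[0]);b=np.arctan2(-w[0],w[1]);print("reader",c,a,b)
th=(a+b)/2;R=np.array([[np.cos(th),-np.sin(th)],[np.sin(th),np.cos(th)]])
pin=c+R@[-.01,-.055];port=c+R@[.05,0]
print("pin",pin,"img",ray(A(263,217),.074,T)[:2],"port",port,"knob img",ray(A(182,133),.09,T)[:2])
k=ray(A(182,133),.09,T)[:2]-ray(A(263,217),.074,T)[:2];print("r",np.linalg.norm(k),"cover ang",np.arctan2(k[1],k[0])-th-np.arctan2(.055,.06))
B=lambda x,y:(195+x/4-.4,185+(y-400)/4-.4)
U=[ray(B(*p),.036,T)[:2] for p in [(27,440),(152,438),(146,553),(20,552)]]
print("rest uprights",np.array(U),np.mean(U,0))
D=lambda x,y:(310+(x-400)/5-.4,165+y/5-.4)
print("cap end",ray(D(443,92),.031,T),"cap inner",ray(D(497,98),.031,T),"bottom",ray(D(740,128),.031,T))
print("rack roof",[ray(D(*p),.06,T)[:2] for p in [(553,38),(773,65),(742,415),(515,388)]])
W=P("wrist");print("wrist cam pos",-W[1].T@W[2],"axis",W[1][2], W[0][0])
```

```text
deck [[0.5949 0.3685]
 [0.5707 0.1458]
 [0.3365 0.1758]
 [0.3648 0.3948]] [np.float64(0.22398818145287494), np.float64(0.23612413914312344), np.float64(0.2208131598864148), np.float64(0.23159470008575586)]
reader [0.4667 0.2712] -0.12066191886126823 -0.11823063269330583
pin [0.4502 0.2178] img [0.4509 0.2206] port [0.5163 0.2652] knob img [0.5067 0.2747]
r 0.07773674924488909 cover ang 0.1475918459628831
rest uprights [[0.5427 0.1045]
 [0.5448 0.0137]
 [0.4603 0.0157]
 [0.4604 0.1061]] [0.5021 0.06  ]
cap end [ 0.5812 -0.2371  0.031 ] cap inner [ 0.5778 -0.269   0.031 ] bottom [ 0.5607 -0.412   0.031 ]
rack roof [array([ 0.6066, -0.298 ]), array([ 0.5915, -0.4249]), array([ 0.3898, -0.399 ]), array([ 0.4042, -0.2723])]
wrist cam pos [0.1301 0.6161 0.3739] axis [ 0.2919 -0.1036 -0.9508] [341.8519   0.     281.968 ]
```

```bash
cat >> h.py <<'E'
from scipy.spatial.transform import Rotation as Ro
def go(pos,yaw):  # shift (mm) and turn (deg) in tool axes to tool-down pose with tool x at yaw
    s=sense();w,x,y,z=s["tool_rot"];R=Ro.from_quat([x,y,z,w])
    c,n=np.cos(yaw),np.sin(yaw);G=Ro.from_matrix(np.array([[c,n,0],[n,-c,0],[0,0,-1]]))
    return np.round(R.inv().apply(np.array(pos)-s["ee_pos"])*1000,1),np.round((R.inv()*G).as_rotvec(degrees=True),2)
TH=-.12;C0=np.array([.4667,.2712])
def rd(x,y):  # reader mm -> world
    return C0+np.array([[np.cos(TH),-np.sin(TH)],[np.sin(TH),np.cos(TH)]])@[x/1000,y/1000]
E
python3 - <<'E'
from h import *
try: print(grip_depth)
except Exception as e: print(e)
p=rd(41,8);print(p,go([*p,.2],TH))
E
```

```text
0.0187
[0.50836285 0.27423427] (array([-198.1,  389.6,   30.9]), array([5.000e-02, 6.000e-02, 7.763e+01]))
```

Emit:
carry_out --series '[[[-0.198,0.39,0.031],[0,0,77.6],60],[[-0.198,0.39,0.031],[0,0,77.6],165],[[-0.198,0.39,0.031],[0,0,77.6],165],[[-0.198,0.39,0.031],[0,0,77.6],165],[[-0.198,0.39,0.031],[0,0,77.6],165],[[-0.198,0.39,0.031],[0,0,77.6],165],[[-0.198,0.39,0.031],[0,0,77.6],165],[[-0.198,0.39,0.031],[0,0,77.6],165]]'

```text
clock: 1.1
ee_pos: [0.5112, 0.2712, 0.1996]
tool_rot: [0.001, 0.998, -0.064, -0.0]
contact_force: [-0.9, 0.6, -0.9]
gripper_width: 0.0304
```

Emit:
carry_out --series '[[[0,0,0],[0,0,0],165],[[0,0,0],[0,0,0],165]]'

```text
clock: 1.35
ee_pos: [0.5084, 0.275, 0.2002]
tool_rot: [0.0, 0.998, -0.059, -0.0]
contact_force: [0.0, 0.2, 0.4]
gripper_width: 0.03
```

Run:
```python
from h import *
W=P("wrist");a=grab_frame("wrist")[:,:,::-1].copy()
s=sense();print(s["clock"],s["ee_pos"],s["tool_rot"],s["gripper_width"])
print("expected knob",proj([*rd(41,8),.09],W),"pin",proj([*rd(-10,-55),.074],W),"port",proj([*rd(50,0),.066],W),"tip", proj(s["ee_pos"],W))
cv2.imwrite("pics/w1.png",a)
```

```text
1.4 [0.5083681  0.2752537  0.20024877] [ 1.69217796e-05  9.98280564e-01 -5.86166024e-02 -9.69297836e-05] 0.03002653981790971
expected knob [282.99817373 208.47542386] pin [224.64978461 271.09037829] port [293.4745891 208.9527383] tip [283.21017786 277.29561581]
```

View pics/w1.png

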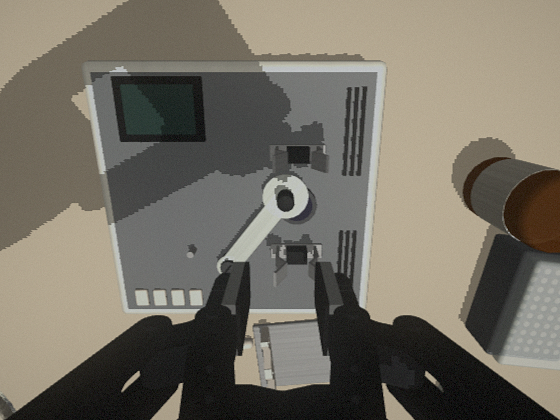

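The wrist view shows the knob's top at about (286,198), the pin at (227,266), the deck corners at (86,63), (386,63) and (126,312), and the clips at about (298,155) and (297,255).

Run:
```python
from h import *
np.set_printoptions(precision=4,suppress=True)
W=P("wrist")
def inv(p): 
    d=np.array(p)[:2]-C0;return np.array([[np.cos(TH),np.sin(TH)],[-np.sin(TH),np.cos(TH)]])@d*1000
for n,p,z in [("knob",(286,197),.09),("pin",(227,265),.074),("TLcorner",(86,63),.058),("TR",(386,63),.058),("BL",(126,312),.058),("clipA slot",(298,155),.088),("clipB",(297,255),.088)]:
    q=ray(p,z,W);print(n,q,inv(q))
a=cv2.imread("pics/w1.png");cv2.imwrite("pics/w1c.png",cv2.resize(a[130:280,200:360],(800,750))[:600])
```

```text
knob [0.5117 0.2833 0.09  ] [43.2108 17.436 ]
pin [0.4532 0.2236 0.074 ] [ -7.7122 -48.9069]
TLcorner [0.3702 0.3985 0.058 ] [-111.054   114.8762]
TR [0.5994 0.3717 0.058 ] [119.7392 115.6738]
BL [0.3434 0.1772 0.058 ] [-111.1092 -108.1209]
clipA slot [0.5242 0.314  0.088 ] [51.9509 49.408 ]
clipB [0.515  0.2327 0.088 ] [ 52.6127 -32.4489]
```

```bash
sed -i 's/C0=np.array(\[.4667,.2712\])/C0=np.array([.4697,.2749])/' h.py
python3 - <<'E'
from h import *
print(go([*rd(40.5,11),.2],TH))
for a in (.3,.5,.7,.9,1.1,1.3,1.5,1.58):
    t=a+.742;print(a,np.round([-10+81*np.cos(t)-8-40.5,-(-55+81*np.sin(t)-11)],1))
E
```

```text
(array([ 2.2, -6. ,  0.2]), array([0.  , 0.01, 0.15]))
0.3 [-17.6  -3.9]
0.5 [-32.3 -10.7]
0.7 [-48.1 -14.3]
0.9 [-64.3 -14.8]
1.1 [-80.2 -12. ]
1.3 [-95.3  -6.2]
1.5 [-108.9    2.6]
1.58 [-113.8    6.8]
```

Emit:
carry_out --series '[[[0.002,-0.006,0.03],[0,0,0],165],[[0.002,-0.006,0.06],[0,0,0],165],[[0.002,-0.006,0.09],[0,0,0],165],[[0.002,-0.006,0.11],[0,0,0],165],[[0.002,-0.006,0.122],[0,0,0],165],[[0.002,-0.006,0.122],[0,0,0],165],[[0.002,-0.006,0.122],[0,0,0],165]]'

```text
clock: 2.28
ee_pos: [0.512, 0.2809, 0.0791]
tool_rot: [-0.0, 0.998, -0.059, 0.001]
contact_force: [-0.2, 0.8, -0.8]
gripper_width: 0.0305
```

Emit:
carry_out --series '[[[-0.018,-0.004,0],[0,0,0],165],[[-0.032,-0.011,0],[0,0,0],165],[[-0.048,-0.014,0],[0,0,0],165],[[-0.064,-0.015,0],[0,0,0],165],[[-0.08,-0.012,0],[0,0,0],165],[[-0.095,-0.006,0],[0,0,0],165],[[-0.109,0.003,0],[0,0,0],165],[[-0.114,0.007,0],[0,0,0],165]]'

```text
clock: 3.28
ee_pos: [0.3963, 0.2861, 0.0782]
tool_rot: [0.0, 0.998, -0.06, -0.0]
contact_force: [0.5, 0.1, 0.5]
gripper_width: 0.03
```

Emit:
carry_out --series '[[[0,0,0],[0,0,0],165],[[0,0,0],[0,0,0],165]]'

```text
clock: 3.52
ee_pos: [0.3982, 0.2871, 0.0784]
tool_rot: [-0.0, 0.998, -0.06, 0.0]
contact_force: [-0.3, 0.0, 0.3]
gripper_width: 0.0303
```

Run:
```python
from h import *
a=grab_frame("top")[:,:,::-1]
cv2.imwrite("pics/t2.png",cv2.resize(a[165:275,85:195],(660,600)[::-1] if 0 else (600,600),interpolation=cv2.INTER_CUBIC))
s=sense();print(s["clock"],s["ee_pos"],s["contact_force"])
```

```text
3.575 [0.39816449 0.28714866 0.0783587 ] [ 0.72092379 -0.18550761 -0.09606393]
```

View pics/t2.png

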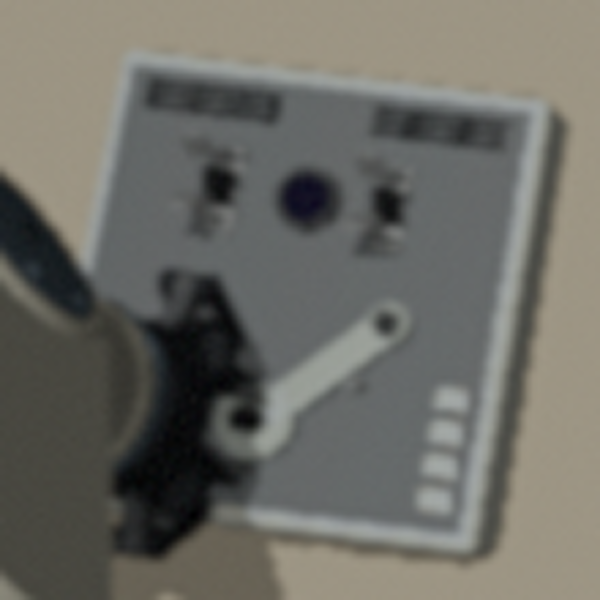

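The view shows the cover swung aside, with the knob at crop (247,418), the pin at (387,321) and the clear lens at (308,200).

Run:
```python
from h import *
T=P("top");A=lambda x,y:(85+x*110/600-.4,165+y*110/600-.4)
k=ray(A(247,418),.09,T);p=ray(A(387,321),.074,T);l=ray(A(308,200),.066,T);d=k-p
print(k,p,l,np.hypot(*d[:2]),np.arctan2(d[1],d[0])-TH-.742,"port est",rd(50,0),"pin est",rd(-10,-55))
d=l-p;print("lens-pin",np.hypot(*d[:2])," yaw est",np.arctan2(d[1],d[0])-.742)
cx=[ray(A(*q),.088,T) for q in((222,190),(390,205))];print(cx,np.mean(cx,0))
# the tube
u=np.array([.5812-.5607,-.2371+.412]);u/=np.hypot(*u);print("tube yaw",np.arctan2(u[1],u[0]))
```

```text
[0.40093264 0.28124014 0.09      ] [0.45203254 0.22012014 0.074     ] [0.51590827 0.26728217 0.066     ] 0.07966714435401305 1.6451407090869044 port est [0.51934043 0.26891439] pin est [0.45318774 0.22149265]
lens-pin 0.079400039468238  yaw est -0.10600295279751826
[array([0.51651281, 0.30313081, 0.088     ]), array([0.50936599, 0.2178348 , 0.088     ])] [0.5129394 0.2604828 0.088    ]
tube yaw 1.4541188597781762
```

Emit:
carry_out --series '[[[0.005,0,-0.06],[0,0,0],165],[[0.005,0,-0.12],[0,0,0],165],[[0.005,0,-0.14],[0,0,0],120]]'

```text
clock: 3.95
ee_pos: [0.4045, 0.2875, 0.2221]
tool_rot: [-0.002, 0.998, -0.06, 0.002]
contact_force: [0.3, 0.5, -0.2]
gripper_width: 0.0446
```

Run:
```python
from h import *
s=sense();print(s["ee_pos"],s["q"]);print(go([.579,-.255,.2],-.117))
```

```text
[0.40446548 0.28753168 0.2220628 ] [6.14975413e-01 1.58911939e-01 1.91649102e+00 2.14764727e-06
 1.06052317e+00 7.34690166e-01]
(array([238. , 517.9,  21.1]), array([-0.22, -0.24, -0.16]))
```

Emit:
carry_out --series '[[[0.238,0.518,0.02],[0,0,0],60],[[0.238,0.518,0.02],[0,0,0],60],[[0.238,0.518,0.02],[0,0,0],60],[[0.238,0.518,0.02],[0,0,0],60],[[0.238,0.518,0.02],[0,0,0],60],[[0.238,0.518,0.02],[0,0,0],60],[[0.238,0.518,0.02],[0,0,0],60],[[0.238,0.518,0.02],[0,0,0],60]]'

```text
clock: 4.95
ee_pos: [0.5563, -0.1917, 0.2007]
tool_rot: [-0.0, 0.998, -0.06, 0.0]
contact_force: [0.9, 0.6, -0.4]
gripper_width: 0.065
```

Run:
```python
from h import *
print(sense()["ee_pos"],go([.579,-.255,.2],-.117))
```

```text
[ 0.55630132 -0.19171151  0.20069524] (array([30.1, 60.1,  0.7]), array([-0.  , -0.02, -0.17]))
```

Emit:
carry_out --series '[[[0.03,0.06,0],[0,0,0],60],[[0.03,0.06,0],[0,0,0],60],[[0.03,0.06,0],[0,0,0],60],[[0.03,0.06,0],[0,0,0],60]]'

```text
clock: 5.45
ee_pos: [0.5779, -0.2512, 0.2006]
tool_rot: [-0.0, 0.998, -0.059, -0.0]
contact_force: [-0.2, 0.1, -0.9]
gripper_width: 0.0649
```

Run:
```python
from h import *
W=P("wrist");a=grab_frame("wrist")[:,:,::-1].copy()
s=sense();print(s["clock"],s["ee_pos"],s["gripper_width"])
print("cap end/inner exp",proj([.5812,-.2371,.031],W),proj([.5778,-.269,.031],W),proj(s["ee_pos"],W))
cv2.imwrite("pics/w2.png",a)
```

```text
5.5 [ 0.57801612 -0.25115645  0.20078682] 0.0651186165234343
cap end/inner exp [284.63569996 173.58702364] [284.93838426 206.57087219] [283.57505987 277.54934295]
```

View pics/w2.png

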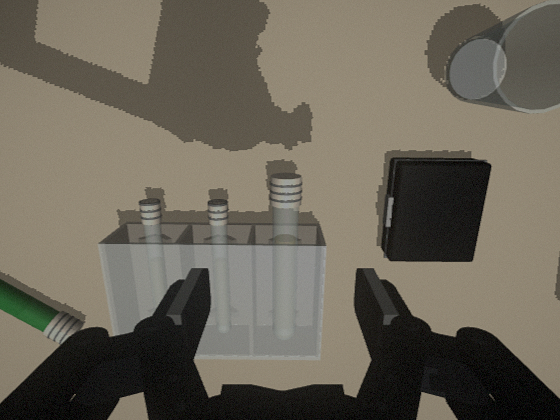

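The large cap spans (286,175)–(286,207), within 1–2 px of the prediction, and the two thin caps at (150,211) and (218,211) are clear. I'll go down on it now.

Emit:
carry_out --series '[[[0.0015,0.002,0.05],[0,0,0],90],[[0.0015,0.002,0.1],[0,0,0],90],[[0.0015,0.002,0.14],[0,0,0],90],[[0.0015,0.002,0.17],[0,0,0],90],[[0.0015,0.002,0.186],[0,0,0],90],[[0.0015,0.002,0.186],[0,0,0],90],[[0.0015,0.002,0.186],[0,0,0],90]]'

```text
clock: 6.38
ee_pos: [0.5804, -0.2547, 0.0161]
tool_rot: [0.0, 0.998, -0.059, 0.001]
contact_force: [-0.5, 0.3, 0.3]
gripper_width: 0.0554
```

Emit:
carry_out --series '[[[0,0,0],[0,0,0],255],[[0,0,0],[0,0,0],255],[[0,0,0],[0,0,0],255],[[0,0,0],[0,0,0],255],[[0,0,0],[0,0,0],255],[[0,0,0],[0,0,0],255]]' --force 60

```text
clock: 7.12
ee_pos: [0.5802, -0.2549, 0.0151]
tool_rot: [0.0, 0.998, -0.06, 0.001]
contact_force: [2.5, 0.3, 5.1]
gripper_width: 0.0284
```

Emit:
carry_out --series '[[[0,-0.015,-0.001],[0,0,0],255],[[0,-0.035,-0.001],[0,0,0],255],[[0,-0.055,-0.001],[0,0,0],255],[[0,-0.075,-0.001],[0,0,0],255],[[0,-0.095,-0.001],[0,0,0],255],[[0,-0.115,-0.001],[0,0,0],255],[[0,-0.135,-0.001],[0,0,0],255],[[0,-0.15,-0.002],[0,0,0],255]]'

```text
clock: 8.12
ee_pos: [0.597, -0.1041, 0.0165]
tool_rot: [-0.0, 0.998, -0.06, -0.001]
contact_force: [0.5, -0.3, -1.3]
gripper_width: 0.0284
```

Emit:
carry_out --series '[[[0,-0.005,-0.002],[0,0,0],255],[[0,-0.005,-0.04],[0,0,0],255],[[0,-0.005,-0.08],[0,0,0],255],[[0,-0.005,-0.13],[0,0,0],255],[[0,-0.005,-0.16],[0,0,0],255],[[0,-0.005,-0.16],[0,0,0],255],[[0,-0.005,-0.16],[0,0,0],255]]'

```text
clock: 9.0
ee_pos: [0.5972, -0.1008, 0.1758]
tool_rot: [-0.0, 0.998, -0.06, -0.001]
contact_force: [0.9, -0.6, -2.1]
gripper_width: 0.0281
```

Run:
```python
from h import *
a=grab_frame("wrist")[:,:,::-1];b=grab_frame("scene")[:,:,::-1]
cv2.imwrite("pics/w3.png",np.hstack([cv2.resize(a,(400,300)),cv2.resize(b[60:300,150:470],(400,300))]))
s=sense();print(s["clock"],s["ee_pos"],s["gripper_width"],s["contact_force"])
```

```text
9.1 [ 0.59696194 -0.10062242  0.17512634] 0.028346287890725654 [-0.80299501  0.33426396 -0.5436236 ]
```

View pics/w3.png

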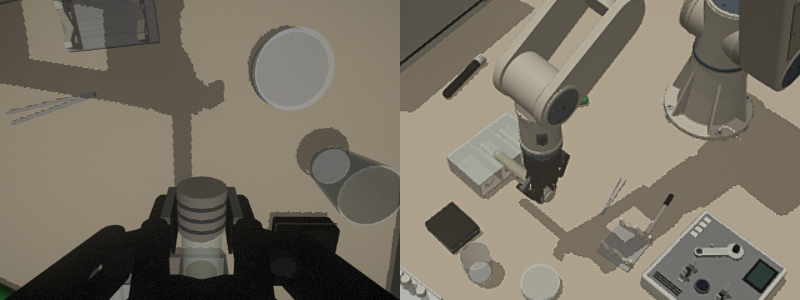

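Run:
```python
from h import *
s=sense();u=np.array([.117,.993,0]);g=s["ee_pos"]+[0,0,.0187]
for n in("wrist","scene"):
    c=P(n)
    for dz in(0,-.03,.03):
        b=g-.166*u+[0,0,dz];q=proj(b,c);e=proj(g+.014*u,c)
        f=(lambda p:np.round([p[0]*400/560,p[1]*300/420])) if n=="wrist" else (lambda p:np.round([400+(p[0]-150)*1.25,(p[1]-60)*1.25]))
        print(n,dz,"bottom",f(q),"capend",f(e),f(proj(g,c)))
```

```text
wrist 0 bottom [202. 395.] capend [202. 193.] [202. 214.]
wrist -0.03 bottom [202. 354.] capend [202. 193.] [202. 214.]
wrist 0.03 bottom [203. 451.] capend [202. 193.] [202. 214.]
scene 0 bottom [493. 148.] capend [549. 194.] [545. 190.]
scene -0.03 bottom [494. 156.] capend [549. 194.] [545. 190.]
scene 0.03 bottom [491. 140.] capend [549. 194.] [545. 190.]
```

Run:
```python
from h import *
print(go([.51,-.09,.22],-.117))
```

```text
(array([-87.7,  -0.2, -44.6]), array([-0.01,  0.15, -0.15]))
```

Emit:
carry_out --series '[[[-0.03,0,-0.02],[0,0,0],255],[[-0.06,0,-0.04],[0,0,0],255],[[-0.088,0,-0.045],[0,0,0],255],[[-0.088,0,-0.045],[0,0,0],255],[[-0.088,0,-0.045],[0,0,0],255]]'

```text
clock: 9.72
ee_pos: [0.5108, -0.0903, 0.2211]
tool_rot: [-0.0, 0.998, -0.06, -0.0]
contact_force: [-0.5, -0.6, -0.2]
gripper_width: 0.0282
```

Run:
```python
from h import *
W=P("wrist");a=grab_frame("wrist")[:,:,::-1].copy();np.save("w4.npy",[np.hstack([W[0],W[1],W[2][:,None]])])
s=sense();print(s["ee_pos"])
c=proj([.502,.06,.036],W);print(c,[proj([.502+i*.04,.06+j*.045,.036],W) for i in(-1,1) for j in(-1,1)])
x,y=np.round(c).astype(int)-[100,75];x=max(x,0);y=max(y,0);print(x,y)
S=P("scene");b=grab_frame("scene")[:,:,::-1];cv2.imwrite("pics/w4.png",np.vstack([cv2.resize(a[y:y+90,x:x+200],(800,360),interpolation=cv2.INTER_CUBIC),cv2.resize(b[100:220,200:600][:, :400],(800,240))]))
u=np.array([.117,.993,0]);g=s["ee_pos"]+[0,0,.0187]
f=lambda p:np.round([(p[0]-200)*800/360,360+(p[1]-100)*2])
print([f(proj(g-.166*u+[0,0,dz],S)) for dz in(0,-.02,-.04)])
```

```text
[ 0.51106511 -0.09029057  0.22108326]
[251.78494397  14.88523979] [array([214.89181653,  77.21335902]), array([195.1311335 , -40.50884065]), array([303.81620203,  65.75955293]), array([292.80247794, -54.41074908])]
152 0
[array([100., 461.]), array([101., 471.]), array([103., 480.])]
```

View pics/w4.png

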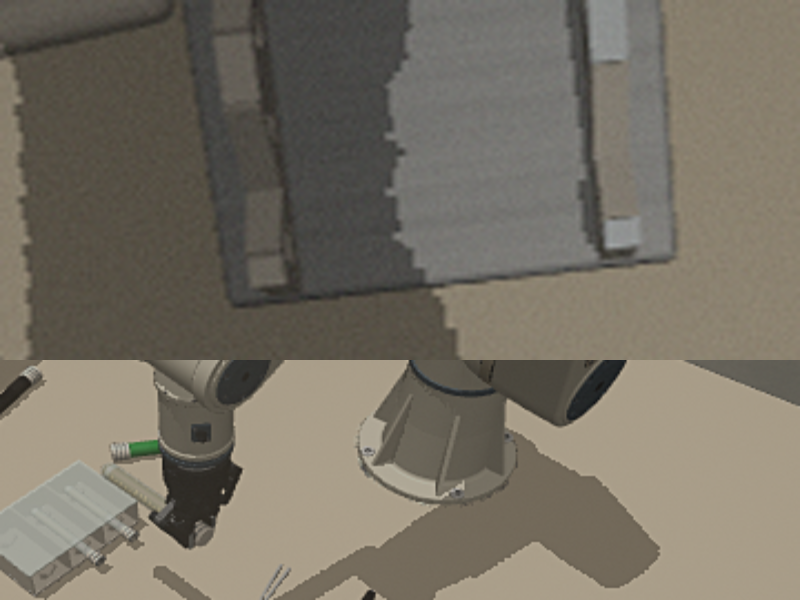

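The view shows the rest's -y plate edge from pixel (210,76) to (321,65), and its notch bottoms around crop y≈150 (left) and y≈140 (right). The scene crop shows the held tube sagging slightly, with its bottom at about (107,470).

Run:
```python
from h import *
M=np.load("w4.npy")[0];W=(M[:,:3],M[:,3:6],M[:,6])
q=lambda x,y,z:ray((152+x/4-.4,y/4-.4),z,W)
a,b=q(233,304,.004),q(675,260,.004);print(a,b,np.linalg.norm(a-b),np.arctan2(b[1]-a[1],b[0]-a[0]))
r1=q(660,0,.004);d=b-r1;print("right edge dir",np.arctan2(-d[1],-d[0])-np.pi/2)
m=(a+b)/2;
for yaw in(-.02,0,.02): print("centre",m[:2]+.045*np.array([-np.sin(yaw),np.cos(yaw)]))
for z in(.032,.038): print("upright ends",q(268,252,z),q(622,218,z))
```

```text
[0.45172223 0.01960434 0.004     ] [0.56023104 0.01669688 0.004     ] 0.1085477621077511 -0.02678829096655732
right edge dir -0.02144224598437905
centre [0.50687658 0.06314161]
centre [0.50597664 0.06315061]
centre [0.5050767  0.06314161]
upright ends [0.46677513 0.02695097 0.032     ] [0.54611204 0.02449784 0.032     ]
upright ends [0.46773131 0.02626032 0.038     ] [0.54563574 0.02385149 0.038     ]
```

Run:
```python
from h import *
print(go([.579,.038,.12],-1.595))
```

```text
(array([  52.2, -135.5,  101.1]), array([2.000e-02, 3.000e-02, 8.455e+01]))
```

Emit:
carry_out --series '[[[0.052,-0.136,0.03],[0,0,84.6],255],[[0.052,-0.136,0.03],[0,0,84.6],255],[[0.052,-0.136,0.03],[0,0,84.6],255],[[0.052,-0.136,0.03],[0,0,84.6],255],[[0.052,-0.136,0.06],[0,0,84.6],255],[[0.052,-0.136,0.08],[0,0,84.6],255],[[0.052,-0.136,0.101],[0,0,84.6],255],[[0.052,-0.136,0.101],[0,0,84.6],255]]'

```text
clock: 10.82
ee_pos: [0.5776, 0.0386, 0.1182]
tool_rot: [-0.001, -0.696, 0.718, 0.001]
contact_force: [0.2, 0.3, -0.4]
gripper_width: 0.0283
```

Emit:
carry_out --series '[[[0,0,0],[0,0,0],255],[[0,0,0],[0,0,0],255]]'

```text
clock: 11.08
ee_pos: [0.5789, 0.0387, 0.1206]
tool_rot: [0.0, -0.7, 0.714, -0.0]
contact_force: [0.5, -0.5, -0.4]
gripper_width: 0.0283
```

Run:
```python
from h import *
s=sense();print(s["q"],s["ee_pos"],go([.579,.038,.0205],-1.595))
T=P("top");a=grab_frame("top")[:,:,::-1];cv2.imwrite("pics/t5.png",cv2.resize(a[160:260,180:280],(600,600),interpolation=cv2.INTER_CUBIC))
```

```text
[ 6.41311591e-02  4.11888448e-01  1.82449836e+00 -5.55107802e-05
  9.05066699e-01  1.65589092e+00] [0.57886103 0.0386621  0.12063251] (array([ 7.000e-01, -1.000e-01,  1.001e+02]), array([-0.01, -0.  ,  0.19]))
```

Emit:
carry_out --series '[[[0.0005,0,0.03],[0,0,0],255],[[0.0005,0,0.055],[0,0,0],255],[[0.0005,0,0.07],[0,0,0],255],[[0.0005,0,0.08],[0,0,0],255],[[0.0005,0,0.086],[0,0,0],255],[[0.0005,0,0.09],[0,0,0],255],[[0.0005,0,0.094],[0,0,0],255],[[0.0005,0,0.094],[0,0,0],255]]'

```text
clock: 12.12
ee_pos: [0.5784, 0.0381, 0.0268]
tool_rot: [0.0, -0.698, 0.716, 0.0]
contact_force: [-0.4, -0.9, -1.0]
gripper_width: 0.0286
```

Run:
```python
from h import *
s=sense();print(s["ee_pos"],s["contact_force"],s["ft_torque"])
T=P("top");a=grab_frame("top")[:,:,::-1];b=grab_frame("scene")[:,:,::-1];cv2.imwrite("pics/t5.png",np.hstack([cv2.resize(a[165:265,175:275],(400,400),interpolation=cv2.INTER_CUBIC),cv2.resize(b[190:290,280:380],(400,400),interpolation=cv2.INTER_CUBIC)]))
```

```text
[0.57841929 0.0381477  0.02675542] [-0.35603061 -0.92777475 -1.01399542] [-0.01574644 -0.06201961  0.055342  ]
```

View pics/t5.png

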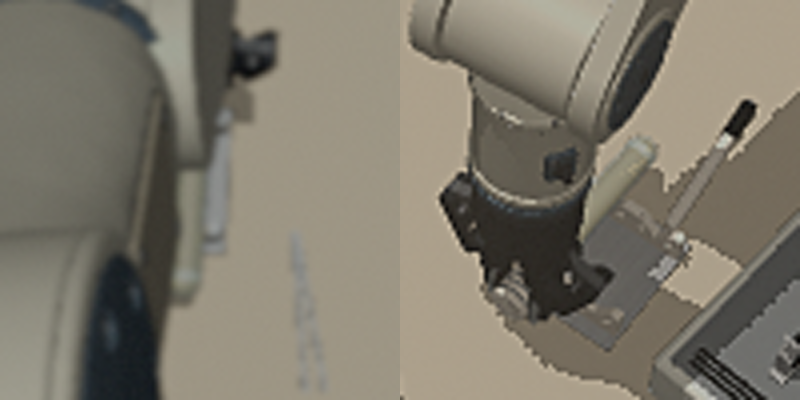

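Run:
```python
from h import *
T=P("top");S=P("scene")
pt=np.array([[175+185/4-.4],[165+297/4-.4]]);ps=np.array([[280+242/4-.4],[190+147/4-.4]])
M=lambda c:c[0]@np.hstack([c[1],c[2][:,None]])
X=cv2.triangulatePoints(M(T),M(S),pt,ps);X=X[:3,0]/X[3,0];print(X)
for x in (.412,.42):
  for z in(.03,.043,.06): print(x,z,proj([x,.041,z],T)-pt[:,0],proj([x,.041,z],S)-ps[:,0])
```

```text
[0.417179   0.04114669 0.02697229]
0.412 0.03 [1.19123892 0.90484498] [ 1.97701542 -1.67790819]
0.412 0.043 [0.5467844  0.47433046] [ 2.38430566 -3.96461858]
0.412 0.06 [-0.31906267 -0.10408076] [ 2.92629498 -7.00759009]
0.42 0.03 [ 1.28016135 -1.87675443] [0.53115019 0.11241214]
0.42 0.043 [ 0.637574   -2.33920601] [ 0.92850526 -2.1664431 ]
0.42 0.06 [-0.22573438 -2.96050416] [ 1.4572967  -5.19909383]
```

The tube's bottom triangulates to (0.417, 0.041, 0.027). It lines up with the notch and sags about 0.1 rad, so I'll keep lowering.

Emit:
carry_out --series '[[[0,0,0.001],[0,0,0],255],[[0,0,0.002],[0,0,0],255],[[0,0,0.003],[0,0,0],255],[[0,0,0.004],[0,0,0],255],[[0,0,0.005],[0,0,0],255],[[0,0,0.006],[0,0,0],255],[[0,0,0.006],[0,0,0],255]]'

```text
clock: 13.1
ee_pos: [0.5787, 0.0384, 0.0213]
tool_rot: [0.0, -0.698, 0.716, -0.0]
contact_force: [-2.0, 1.2, 8.1]
gripper_width: 0.0283
```

Emit:
carry_out --series '[[[0,0,0.001],[0,0,0],255],[[0,0,0.001],[0,0,0],150],[[0,0,0.001],[0,0,0],100],[[0,0,0.001],[0,0,0],100],[[0,0,0.001],[0,0,0],100],[[0,0,0.001],[0,0,0],100],[[0,0,0.001],[0,0,0],100]]'

```text
clock: 13.98
ee_pos: [0.5784, 0.0381, 0.0197]
tool_rot: [-0.0, -0.698, 0.716, 0.0]
contact_force: [-0.8, 0.1, -0.4]
gripper_width: 0.0519
```

Emit:
carry_out --series '[[[0,0,-0.04],[0,0,0],100],[[0,0,-0.08],[0,0,0],100],[[0,0.04,-0.13],[0,0,0],60],[[0,0.1,-0.15],[0,0,0],60],[[0,0.14,-0.15],[0,0,0],60],[[0,0.14,-0.15],[0,0,0],60],[[0,0.14,-0.15],[0,0,0],60]]'

```text
clock: 14.85
ee_pos: [0.4396, 0.0417, 0.1702]
tool_rot: [0.001, -0.698, 0.716, -0.001]
contact_force: [0.9, -0.1, 0.0]
gripper_width: 0.0652
```

Run:
```python
from h import *
W=P("wrist");a=grab_frame("wrist")[:,:,::-1];cv2.imwrite("pics/w6.png",a)
np.save("w6.npy",np.hstack([W[0],W[1],W[2][:,None]]));s=sense();print(s["clock"],s["ee_pos"],s["contact_force"])
```

```text
14.9 [0.43981454 0.04168946 0.17001113] [ 0.52531416 -0.08419609  0.25620364]
```

View pics/w6.png

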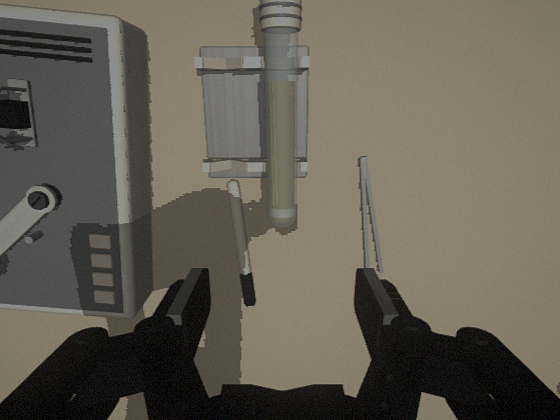

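The tube lies in the -y notch, with its bottom end at about (283,229) and the cap's inner edge at (280,30).

Run:
```python
from h import *
M=np.load("w6.npy");W=(M[:,:3],M[:,3:6],M[:,6])
b,c=ray((283,229),.034,W),ray((280.5,31),.036,W);u=(c-b)/np.linalg.norm(c-b);print(b,c,np.linalg.norm(c-b),"yaw",np.arctan2(u[1],u[0]))
m=(b+.09*u+c-.062*u)/2;print("mid",m);p=[*m[:2],.0187];print(go([m[0],m[1],.020],-1.595))
```

```text
[0.41136321 0.04124423 0.034     ] [0.56635795 0.03947415 0.036     ] 0.15501774488959016 yaw -0.011419757952780838
mid [0.5028585  0.04019933 0.03518062]
(array([-1.000e-01, -6.290e+01,  1.501e+02]), array([-0.08,  0.01, -0.05]))
```

Emit:
carry_out --series '[[[0,-0.03,0.02],[0,0,0],90],[[0,-0.063,0.05],[0,0,0],90],[[0,-0.063,0.09],[0,0,0],90],[[0,-0.063,0.12],[0,0,0],90],[[0,-0.063,0.14],[0,0,0],90],[[0,-0.063,0.148],[0,0,0],90],[[0,-0.063,0.148],[0,0,0],90],[[0,-0.063,0.148],[0,0,0],90]]'

```text
clock: 15.9
ee_pos: [0.5022, 0.0401, 0.0224]
tool_rot: [0.0, -0.698, 0.716, -0.0]
contact_force: [-0.1, -0.0, -0.2]
gripper_width: 0.0552
```

Emit:
carry_out --series '[[[0,0,0],[0,0,0],255],[[0,0,0],[0,0,0],255],[[0,0,0],[0,0,0],255],[[0,0,0],[0,0,0],255],[[0,0,0],[0,0,0],255],[[0,0,0],[0,0,0],255]]' --force 60

```text
clock: 16.65
ee_pos: [0.502, 0.0409, 0.0227]
tool_rot: [0.001, -0.698, 0.716, -0.0]
contact_force: [-1.2, 6.4, 6.4]
gripper_width: 0.0235
```

Emit:
carry_out --series '[[[0,0,-0.02],[0,0,0],255],[[0,0,-0.05],[0,0,0],255],[[0,0,-0.09],[0,0,0],255],[[0,0,-0.13],[0,0,0],255],[[0,0,-0.17],[0,0,0],255],[[0,0,-0.18],[0,0,0],255],[[0,0,-0.18],[0,0,0],255]]'

```text
clock: 17.52
ee_pos: [0.5014, 0.0401, 0.2019]
tool_rot: [0.0, -0.698, 0.716, -0.0]
contact_force: [-0.9, -0.0, -2.3]
gripper_width: 0.0228
```

Run:
```python
from h import *
M=np.load("w6.npy");W=(M[:,:3],M[:,3:6],M[:,6])
print("pin",ray((42,198),.074,W),"est",rd(-10,-55))
print(go([.518,.268,.20],-.118),sense()["ee_pos"])
```

```text
pin [0.45500073 0.21564723 0.074     ] est [0.45318774 0.22149265]
(array([-228.3,  -10.8,    1.9]), array([-5.000e-02, -4.000e-02, -8.468e+01])) [0.50142997 0.04005686 0.2018962 ]
```

Emit:
carry_out --series '[[[-0.228,-0.011,0],[0,0,-84.6],255],[[-0.228,-0.011,0],[0,0,-84.6],255],[[-0.228,-0.011,0],[0,0,-84.6],255],[[-0.228,-0.011,0],[0,0,-84.6],255],[[-0.228,-0.011,0],[0,0,-84.6],255],[[-0.228,-0.011,0],[0,0,-84.6],255],[[-0.228,-0.011,0],[0,0,-84.6],255],[[-0.228,-0.011,0],[0,0,-84.6],255]]'

```text
clock: 18.52
ee_pos: [0.5171, 0.2672, 0.1993]
tool_rot: [0.001, 0.998, -0.057, -0.002]
contact_force: [0.6, 0.0, -0.4]
gripper_width: 0.0233
```

Emit:
carry_out --series '[[[0,0,0],[0,0,0],255],[[0,0,0],[0,0,0],255]]'

```text
clock: 18.77
ee_pos: [0.5177, 0.2674, 0.2006]
tool_rot: [0.0, 0.998, -0.061, -0.001]
contact_force: [-0.9, -0.6, -0.6]
gripper_width: 0.023
```

Run:
```python
from h import *
W=P("wrist");a=grab_frame("wrist")[:,:,::-1];cv2.imwrite("pics/w7.png",a)
np.save("w7.npy",np.hstack([W[0],W[1],W[2][:,None]]));s=sense();print(s["clock"],s["ee_pos"],s["contact_force"],go([.518,.268,.20],-.118))
for f in("w1","w7"):pass
print([proj([*rd(50,y),z],W) for y,z in((44,.112),(-44,.112),(0,.066))])
```

```text
18.825 [0.51783835 0.26753162 0.20091968] [-0.38425162 -0.52260379 -0.52772193] (array([ 0.1, -0.5,  0.9]), array([ 0.04,  0.06, -0.25]))
[array([285.27044232, 152.39282542]), array([285.16621282, 269.39598901]), array([284.83403878, 196.77969834])]
```

View pics/w7.png

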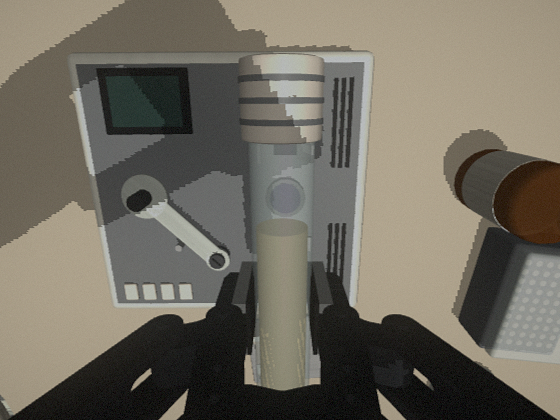

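The view shows the clear lens through the glass at (286,197), the pin at (218,261), the deck corners at (70,53) and (374,53), and the cap centred on column ≈281.5.

Run:
```python
from h import *
M=np.load("w7.npy");W=(M[:,:3],M[:,3:6],M[:,6]);s=sense()
l=ray((286,197),.066,W);p=ray((218,260),.074,W);print("lens",l,"pin",p);d=l-p;print(np.hypot(*d[:2]),"yaw",np.arctan2(d[1],d[0])-.742)
A,B=ray((70,53),.058,W),ray((374,53),.058,W);print("corners",A,B,"yaw",np.arctan2((B-A)[1],(B-A)[0]),np.linalg.norm(A-B))
w,x,y,z=s["tool_rot"];R=Ro.from_quat([x,y,z,w]);print("tool yaw",np.arctan2(*R.as_matrix()[[1,0],0]))
for t in(0,-.03,-.062,-.09):print(t,proj(s["ee_pos"]+R.apply([0,t,-.0145]),W))
```

```text
lens [0.52029329 0.26860382 0.066     ] pin [0.45495309 0.22146552 0.074     ]
0.08056897688031907 yaw -0.11703655217706965
corners [0.36972667 0.39980685 0.058     ] [0.60022776 0.37146181 0.058     ] yaw -0.12235708910982131 0.23223736863363675
tool yaw -0.12232812025537339
0 [283.84203721 294.42515388]
-0.03 [283.98517951 229.0906701 ]
-0.062 [284.16097414 148.85267803]
-0.09 [284.33897776  67.60643737]
```

Emit:
carry_out --series '[[[0.0025,-0.0015,0.03],[0,0,0],255],[[0.0025,-0.0015,0.06],[0,0,0],255],[[0.0025,-0.0015,0.08],[0,0,0],255],[[0.0025,-0.0015,0.09],[0,0,0],255],[[0.0025,-0.0015,0.096],[0,0,0],255],[[0.0025,-0.0015,0.099],[0,0,0],255],[[0.0025,-0.0015,0.102],[0,0,0],255],[[0.0025,-0.0015,0.105],[0,0,0],255]]' --force 90

```text
clock: 19.82
ee_pos: [0.5211, 0.2691, 0.0971]
tool_rot: [-0.0, 0.998, -0.06, 0.0]
contact_force: [-0.2, -0.2, -0.5]
gripper_width: 0.0222
```

Emit:
carry_out --series '[[[0,0,0.002],[0,0,0],255],[[0,0,0.004],[0,0,0],255],[[0,0,0.005],[0,0,0],255],[[0,0,0.005],[0,0,0],255]]'

```text
clock: 20.32
ee_pos: [0.5209, 0.269, 0.0919]
tool_rot: [-0.0, 0.998, -0.06, 0.0]
contact_force: [-2.0, -0.6, 2.7]
gripper_width: 0.0225
```

Emit:
carry_out --series '[[[-0.001,0,0.0],[0,0,0],255],[[-0.001,0,0.001],[0,0,0],255],[[-0.001,0,0.003],[0,0,0],255],[[-0.001,0,0.003],[0,0,0],255]]'

```text
clock: 20.82
ee_pos: [0.521, 0.2695, 0.0898]
tool_rot: [-0.001, 0.998, -0.06, 0.001]
contact_force: [-0.9, -0.4, 9.2]
gripper_width: 0.0222
```

Emit:
carry_out --series '[[[-0.0005,0,0.002],[0,0,0],255],[[-0.0005,0,0.004],[0,0,0],255],[[-0.0005,0,0.006],[0,0,0],255],[[-0.0005,0,0.008],[0,0,0],255],[[-0.0005,0,0.008],[0,0,0],255]]'

```text
clock: 21.45
ee_pos: [0.5197, 0.2694, 0.0808]
tool_rot: [-0.0, 0.998, -0.06, 0.0]
contact_force: [1.3, 2.4, 1.2]
gripper_width: 0.0225
```

Emit:
carry_out --series '[[[0,0,0.002],[0,0,0],255],[[0,0,0.004],[0,0,0],255],[[0,0,0.006],[0,0,0],255],[[0,0,0.006],[0,0,0],255]]'

```text
clock: 21.95
ee_pos: [0.5192, 0.2688, 0.0748]
tool_rot: [0.0, 0.998, -0.06, -0.0]
contact_force: [-0.4, -1.5, 3.8]
gripper_width: 0.022
```

Emit:
carry_out --series '[[[0,0,0.001],[0,0,0],255],[[0,0,0.002],[0,0,0],255],[[0,0,0.002],[0,0,0],255]]'

```text
clock: 22.32
ee_pos: [0.5193, 0.2689, 0.0746]
tool_rot: [0.0, 0.998, -0.06, -0.0]
contact_force: [-6.0, -4.2, 26.2]
gripper_width: 0.0222
```

It stops firmly at TCP z 0.0746, about where home should be. Next I'll ease off, release and retreat.

Emit:
carry_out --series '[[[0,0,-0.002],[0,0,0],255],[[0,0,-0.002],[0,0,0],140],[[0,0,-0.002],[0,0,0],100],[[0,0,-0.002],[0,0,0],100],[[0,0,-0.002],[0,0,0],100],[[0,0,-0.002],[0,0,0],100],[[0,0,-0.002],[0,0,0],100]]'

```text
clock: 23.2
ee_pos: [0.5193, 0.2691, 0.0747]
tool_rot: [0.0, 0.998, -0.06, -0.0]
contact_force: [0.2, 0.2, -0.3]
gripper_width: 0.0518
```

Emit:
carry_out --series '[[[0,0,-0.02],[0,0,0],100],[[0,0,-0.06],[0,0,0],100],[[0,0,-0.12],[0,0,0],100],[[0,0.06,-0.16],[0,0,0],100],[[0,0.12,-0.18],[0,0,0],100],[[0,0.16,-0.18],[0,0,0],100],[[0,0.16,-0.18],[0,0,0],100],[[0,0.16,-0.18],[0,0,0],100]]'

```text
clock: 24.2
ee_pos: [0.5004, 0.1104, 0.2548]
tool_rot: [-0.0, 0.998, -0.06, 0.0]
contact_force: [-1.1, -0.0, -0.2]
gripper_width: 0.0514
```

Run:
```python
from h import *
W=P("wrist");a=grab_frame("wrist")[:,:,::-1];b=grab_frame("scene")[:,:,::-1]
cv2.imwrite("pics/w8.png",np.hstack([a[:300,150:450],cv2.resize(b[215:315,340:470],(390,300),interpolation=cv2.INTER_CUBIC)]))
np.save("w8.npy",np.hstack([W[0],W[1],W[2][:,None]]));s=sense();print(s["clock"],s["ee_pos"],s["contact_force"])
c0=rd(50,0);u=rd(50,1000)-rd(0,0)-(rd(50,0)-rd(0,0))
for t in(-.09,.062,.09):
  print(t,"wrist",proj([*(c0+t*u),.088],W)-[150,0],"scene",(proj([*(c0+t*u),.088],P("scene"))-[340,215])*3+[300,0])
print("knob 1.65",proj([*rd(-10+81*np.cos(2.392),-55+81*np.sin(2.392)),.09],W)-[150,0])
```

```text
24.3 [0.50036099 0.11115063 0.25449522] [0.03750491 0.26263928 0.58825505]
-0.09 wrist [132.59955647 111.85635304] scene [381.2833888 143.7163745]
0.062 wrist [ 132.84865239 -103.97255303] scene [518.11703572 250.85130698]
0.09 wrist [ 132.90512794 -152.9057319 ] scene [544.75101517 271.7045814 ]
knob 1.65 [-19.44576501  -7.96230043]
```

View pics/w8.png

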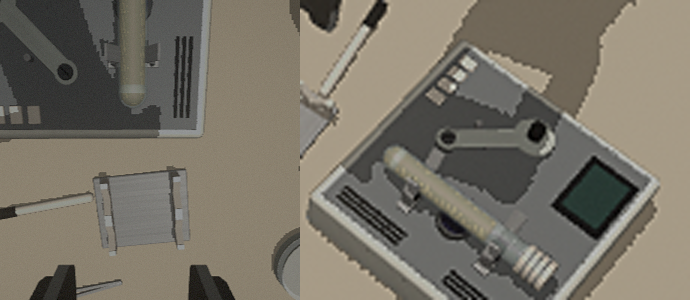

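The tube lies across both clips with the cover open: bottom at wrist-crop (131,106), and (388,152) to (552,275) in the scene crop. I've used up the views, so I'll check the line of the tube numerically.

Run:
```python
from h import *
c0=rd(50,0);u=(rd(0,1000)-rd(0,0))
for n,roi in(("scene",(360,255,450,312)),("top",(100,165,190,250))):
    c=P(n);a=np.mean([grab_frame(n).astype(float) for _ in range(3)],0)
    x0,y0,x1,y1=roi;r=a[y0:y1,x0:x1];m=((r[...,0]-r[...,2]>14)).astype(np.uint8)
    # restrict to a band about the expected tube
    p,q=[proj([*(c0+t*u),.088],c) for t in(-.1,.07)];d=(q-p)/np.linalg.norm(q-p)
    yy,xx=np.mgrid[y0:y1,x0:x1];v=np.dstack([xx-p[0],yy-p[1]]);s=v@d;e=v@np.array([-d[1],d[0]])
    m=(m>0)&(s>0)&(s<np.linalg.norm(q-p)*.85)&(abs(e)<9)
    L=np.linalg.norm(q-p)/170;k=np.polyfit(s[m]/L,e[m]/L,1)
    w=[(round(float(e[m&(abs(s/L-t)<8)].mean()/L),1),int((m&(abs(s/L-t)<8)).sum())) for t in range(15,140,15) if (m&(abs(s/L-t)<8)).any()]
    print(n,"px/mm",L,"n",m.sum(),"slope",k[0],"offset mm at middle",np.polyval(k,100),"ext",s[m].min()/L-100,s[m].max()/L-100,w)
    f=np.array([-d[1],d[0]]);X=np.array([*c0,.088])
    print("  per mm z",(proj(X+[0,0,.01],c)-proj(X,c))@f/10/L,"per mm reader x",(proj([*rd(60,0),.088],c)-proj(X,c))@f/10/L)
```

```text
scene px/mm 0.38092714728436583 n 303 slope 0.01646146526237841 offset mm at middle 2.089360062641968 ext -99.95645151764829 30.825331304864477 [(2.1, 13), (1.6, 27), (1.4, 41), (1.6, 42), (2.0, 45), (2.1, 47), (2.2, 46), (1.9, 46), (1.8, 12)]
  per mm z -0.44487413792413055 per mm reader x 0.878446196673425
top px/mm 0.3601349634240781 n 333 slope 0.003338580430954351 offset mm at middle -0.7137147316913898 ext -42.68304394829074 33.10504615436477 [(-3.9, 56), (0.6, 104), (1.0, 100), (-0.9, 40), (-3.2, 39), (-1.6, 15)]
  per mm z 0.1553266546340152 per mm reader x 0.990953604654536
```

The tube's line fits level and parallel in the scene view, with a slope of at most 0.016 (≤0.04 rad tilt, limit 0.06). Handing in.

```bash
python3 -c "
from cell import *
print(close_job())"
```

```text
the job is handed in; nothing more can be done
None
```

I finished the whole sequence and handed the job in at about 24.6 s on the clock. The job gives no verdict, so what follows is my own checks.

**What I did:** I swung the dust cover open by its knob, then drew the large tube out of the rack by its cap. I laid it in the rest's -y notch and released it. I then took it again by the middle of the glass, within about 2 mm by the camera, and pressed it into the reader's clips.

**Last checks:**
- **Cover:** it measured about 1.6 rad from the top camera after the swing, and it still looked open in the last picture.
- **Snap and height:** the push force peaked near 9 N, dropped to about 1 N as the clips snapped, then stopped firmly at 26 N. That stop puts the tube's axis at about 88 mm, which is home.
- **Release:** after I let go, the tool felt no force. The arm ended clear of everything.
- **Position along the clips:** the middle of the tube looked about 4 mm towards +y, within the 20 mm allowed.
- **Level and parallel:** the scene camera's fit gives at most about 0.04 rad of tilt, against a limit of 0.06.

**Checks that disagreed:**
- **Scene camera, fore and aft:** it showed the tube about 2 mm off my estimated axis, which is about its calibration error.
- **Top camera:** its colour fit was too noisy to confirm anything.
- **Lens position:** the top and wrist cameras differed by 3–4 mm. I settled it from the side force while pressing.

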